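# Clamp a sample cup in a quick-release vise

## Robot

A 6-joint arm with a two-finger parallel gripper is mounted at the origin on a cart in front of the work surface, level with it; the furniture and walls round the work are solid. World frame = base frame: x ahead of the robot, y to its left, z up, the work surface at z = 0. Lengths are in mm, angles in rad, forces in N, time in s.
With the tool pointing down it reaches from about 250 to 725 mm from the base axis. Payload 9.7 kg.
Tool frame: the origin (TCP) lies at the very end of the fingers, on their centre line; the grasp point (between the pads) lies 19 mm behind it (ctrl.grip_point_offset is the distance from the TCP to the grasp point, in mm); y points along the fingers, x is the direction in which the jaws open and shut, and the axes are right-handed (so a half turn about y gives the same grasp; the last joint's range is limited). The gripper opens to 85 mm and grips with 20 to 120 N. Pads are 22 mm wide; open, the fingers measure 114 mm over their backs; the gripper's body (76 mm by 85 mm) begins 54 mm behind the grasp point. The pads swing forward as they close: fully open they stand 13 mm farther back than shut.
Start: joints at [-1.335, 0.087, 0.176, 1.66, 0, 1.571], TCP at [128.489, -534.778, 231.284] pointing down, gripper open.
Joint ranges: [-3.13, 3.13], [-0.85, 1.81], [-1.15, 1.24], [-2.2, 2.28], [-1.44, 1.52], [-3.14, 3.14]. Speed limits (rad/s): [2.22, 2.22, 2.57, 3.14, 3.14, 3.14].

## Interface

Orientations are given as a unit quaternion [w, x, y, z].
In Python, from rig import ctrl gives the robot as it stands.
- The arm moves only by the shell command python3 -m jog 'ROWS' [FORCE]. ROWS is JSON, a list of rows, each a list of 5 numbers: the shift along the world's x, y, z in cm, then the turn about the world's z in rad, then the opening, from -1 (shut) to 1 (fully open). In form: [[dx, dy, dz, twist, grip], ...]. A call has 1 to 8 rows; each row shifts and turns the commanded pose from where the row before left it; what a row does not reach is not made up. A row lasts 1/8 s, in which the tool goes at most 62.5 mm and 10.7 degrees, less where a joint would pass 70% of its speed; a pose out of reach is approached as far as the arm can. A call with a gripper value outside its range is refused whole. The fingers move at their own pace and stop on an object; FORCE is the grip in N (left out, the last holds). Time passes only in rows, so rows that do not move let the fingers close. It gives the time, the measured TCP pose, the force and the opening at its end, in the units of the state.
- ctrl.read_state(): the state, without advancing time (a new reading comes with each control period).
- ctrl.capture(name): name is "scene" or "top" or "wrist"; returns (picture, depth): 384x512x3 uint8, blue, green, red; 384x512 float32, mm along the optical axis (not along the pixel's ray), 0 where there is no reading.
- ctrl.camera_info(name): a dict with "fx", "fy", "cx", "cy" (pixels), "cam_to_world" (4x4, takes a point from camera to world coordinates); the wrist camera has in their place "T_tool_cam" (4x4, takes a point from camera to tool coordinates, whose origin is the TCP and whose axes are the tool frame's). Camera axes: x right, y down, z forward; pixel columns grow to the right and rows downward; lengths in mm; the calibration is good to about 2 mm. A picture is of the moment at which its call begins: read the wrist's pose just before it. camera_info takes no time and is no camera call.
- ctrl.sign_off(): hands the job in, once; it reports no verdict.
The state is a dict: "time": time; "joint_positions": joint angles; "joint_velocities": joint speeds; "joint_efforts": joint torques, N m; "ee_pos": TCP position; "orientation": TCP orientation; "ft_force": force on the tool from outside, world axes, zero at the start; "moment": the same for the moment, N m; "gripper_width": finger opening in mm.
Only numpy, scipy, OpenCV 4.12 (cv2) and the standard library are available. Lean on these libraries where they do the work, as an engineer would, in place of code of your own. Each camera call takes 0.05 s, during which the arm holds its last target.

## Task

Clamp the sample cup that stands loose between the jaws of the bench vise: press the vise's quick-release lever down, keep it down while you slide the movable jaw along until the cup sits lightly against both jaws, and let the lever spring up. Then tighten the knob on top clockwise by about half a turn, so that the cup is held firmly upright; it is thin plastic, so slide up to it gently and do not crush it. Leave the other things as they stand.

Things in the scene. Friction and masses are not known exactly. Their poses are not given: they have to be found in the camera images.
- vise: grey steel vise screwed to the worktop: base plate 110 mm (its x) by 300 mm (its y, from -140 to +160 mm) by 12 mm thick; origin on the worktop under the middle of its guide beam's line. The movable jaw slides along the vise's own +y toward a fixed V-shaped rubber jaw near the +y end. The fixed jaw is bolted on in one of many positions (its V's root lies 119 to 135 mm along +y) and is not measured: it has to be found by feel. Both jaws are 60 mm high
- cup: the work: white-lidded sample cup, 62 mm across the lid, 69 mm high, 50 g, standing loose and upright on the vise's base plate between the jaws, 5 to 30 mm from touching the fixed jaw; the body tapers and is about 52 mm wide where the jaws meet it. Origin: centre of its underside, z up
- carriage (a joint): travel (m, 0 to 0.105) of the movable jaw's grey housing (82 x 80 mm, top at 62 mm) along the vise's +y; 0 is fully open. Locked by a brake as long as the lever is up, slides with 1 to 3 N while the lever is down
- lever (a joint): angle (rad) of the quick-release lever on the housing: 0 up (jaw locked), 0.22 down against its stop; from 0.1 on the jaw is free. The force on the paddle rises to 10 N within the first 7 mm and stays at 10 to 12 N from there. It springs back up by itself when let go. Its pivot is parallel to the vise's y, 70 mm from the paddle's middle
- paddle (a point): middle of the upper face of the lever's black paddle, on the vise's -x side (92 mm from the beam's middle, 53 mm above the worktop when up). The paddle is a channel 36 mm long (vise x), 44 mm wide inside (vise y) between two end walls 10 mm high, against which shut fingertips can push to slide the jaw. It goes down 15 mm to its stop
- knob (a joint): angle (rad, 0 to 12) of the tightening knob; grows when turned clockwise seen from above; every radian advances the jaw's face by 1 mm. It turns with 0.06 to 0.1 N m and stays where it is left. It starts between 0 and 1
- knob_grip (a point): grip point of the knob, on its vertical axis on top of the housing, 84 mm above the worktop. The grip is an upright black bar 46 mm long, 12 mm thick, 26 mm high (70 to 96 mm above the worktop); at knob angle 0 the bar lies along the vise's x
- jaw_front (a point): middle of the front of the movable jaw's face plate (64 mm wide, 38 mm high, this point 40 mm above the worktop), which looks along the vise's +y. The plate is sprung and yields 1 mm for each 4.5 N, up to 9 mm
- capped_cup: bystander: red-lidded sample cup 62 mm wide, 69 mm high, beside the vise; origin under its centre
- vial: bystander: blue-capped glass vial 27 mm wide, 66 mm high, behind the vise; origin under its centre
- small_bottle: bystander: small white bottle 38 mm wide, 75 mm high, behind the vise; origin under its centre
- marker: bystander: marker pen 124 mm long, 15 mm thick, lying at the vise's -y end; origin under its centre

How it is judged:
By the outcome, as a careful person would: the job done as asked, in the order asked, and still so for the second after the job is handed in, with the robot touching nothing.
It also fails if it takes over 72 s, if anything falls off the work surface, if the arm or the gripper's body presses on something with over 40 N, if the wrist force passes 120 N, or if a joint passes its speed limit or range.

## Working session

There is one attempt and no reset: what is moved stays moved. The work goes in short steps, Python scripts to look and compute and a shell command to move; the robot and the scene stay as the last step left them, time stands still between calls to the robot, and variables do not carry over. Pictures are saved under pics/ and viewed, and the job is handed in when it is done.

```bash
ls; mkdir -p pics; python3 - <<'E'
from rig import ctrl
import cv2
s=ctrl.read_state(); print({k:s[k] for k in ('time','ee_pos','orientation','gripper_width','ft_force')})
for n in ('scene','top'):
    p,d=ctrl.capture(n); cv2.imwrite(f'pics/{n}0.png',p)
    import numpy as np; np.save(f'{n}0.npy',d)
    i=ctrl.camera_info(n); print(n,i)
print(ctrl.camera_info('wrist'))
E
```

```text
pics
{'time': 0.0, 'ee_pos': array([ 128.42881219, -534.54535408,  230.5659965 ]), 'orientation': array([ 0.55563745, -0.55503398,  0.43809959, -0.43734776]), 'gripper_width': 85.29052703025768, 'ft_force': array([ 0.20944372,  0.49547477, -0.2744168 ])}
scene {'fx': 462.0058669683635, 'fy': 462.0058669683635, 'cx': 255.7438064749201, 'cy': 186.99465153993597, 'cam_to_world': array([[-8.35875209e-01, -2.97964461e-01,  4.61009561e-01,
         3.27026681e+01],
       [-5.48918865e-01,  4.55022332e-01, -7.01172416e-01,
         5.55544656e+02],
       [-8.45184301e-04, -8.39149485e-01, -5.43900200e-01,
         6.34915562e+02],
       [ 0.00000000e+00,  0.00000000e+00,  0.00000000e+00,
         1.00000000e+00]])}
top {'fx': 450.18967147997535, 'fy': 450.18967147997535, 'cx': 256.3459245342971, 'cy': 190.01311852043898, 'cam_to_world': array([[ 2.16513970e-02, -9.84830969e-01,  1.72160329e-01,
         3.45011940e+02],
       [-9.99705623e-01, -2.32125890e-02, -7.06000766e-03,
        -1.73978449e+02],
       [ 1.09492012e-02, -1.71956790e-01, -9.85043642e-01,
         1.10774512e+03],
       [ 0.00000000e+00,  0.00000000e+00,  0.00000000e+00,
         1.00000000e+00]])}
{'fx': 331.561270111059, 'fy': 331.561270111059, 'cx': 252.52848390831136, 'cy': 192.44718211522354, 'T_tool_cam': array([[ 9.99999809e-01,  4.75100996e-04, -3.95626230e-04,
        -1.96963352e-01],
       [ 5.13257355e-04, -2.81190316e-01,  9.59651886e-01,
        -1.42176683e+02],
       [ 3.44685302e-04, -9.59651906e-01, -2.81190506e-01,
         7.14466588e+01],
       [ 0.00000000e+00,  0.00000000e+00,  0.00000000e+00,
         1.00000000e+00]])}
```

View pics/scene0.png

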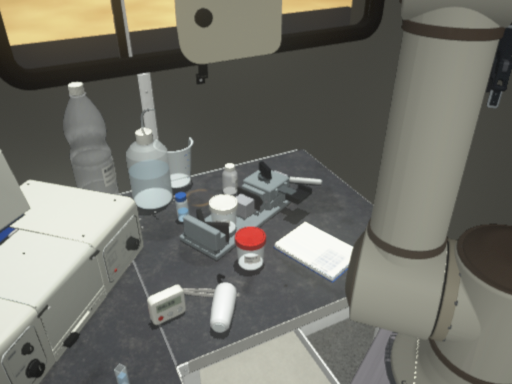

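View pics/top0.png

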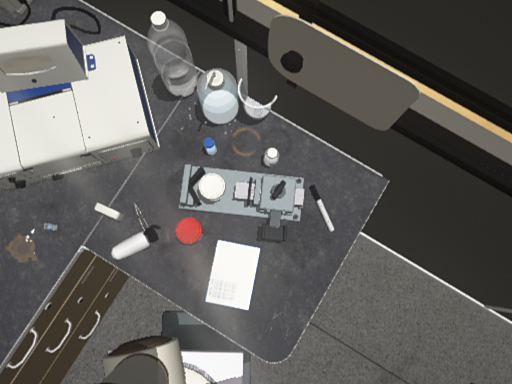

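Top view: vise around (240,192), its +y end (dark V-jaw) at the left (195,185), white cup lid (211,187), housing and knob at (279,190), paddle at (272,233). Zooming in to measure.

```bash
cat > h.py <<'E'
import numpy as np, cv2
from rig import ctrl
def ray(n,u,v,z,info=None):
    i=info or ctrl.camera_info(n); T=i['cam_to_world']
    d=T[:3,:3]@np.array([(u-i['cx'])/i['fx'],(v-i['cy'])/i['fy'],1.]); o=T[:3,3]
    return o+d*(z-o[2])/d[2]
def pt(n,u,v,depth,info=None):
    i=info or ctrl.camera_info(n); T=i['cam_to_world']
    return T[:3,:3]@(np.array([(u-i['cx'])/i['fx'],(v-i['cy'])/i['fy'],1.])*depth)+T[:3,3]
E
python3 - <<'E'
import cv2
p=cv2.imread('pics/top0.png')[150:250,170:340]
cv2.imwrite('pics/top0z.png',cv2.resize(p,None,fx=4.7,fy=4.7,interpolation=cv2.INTER_CUBIC))
p=cv2.imread('pics/scene0.png')[150:275,165:335]
cv2.imwrite('pics/scene0z.png',cv2.resize(p,None,fx=4.7,fy=4.7,interpolation=cv2.INTER_CUBIC))
E
```

```text
(no output)
```

View pics/top0z.png

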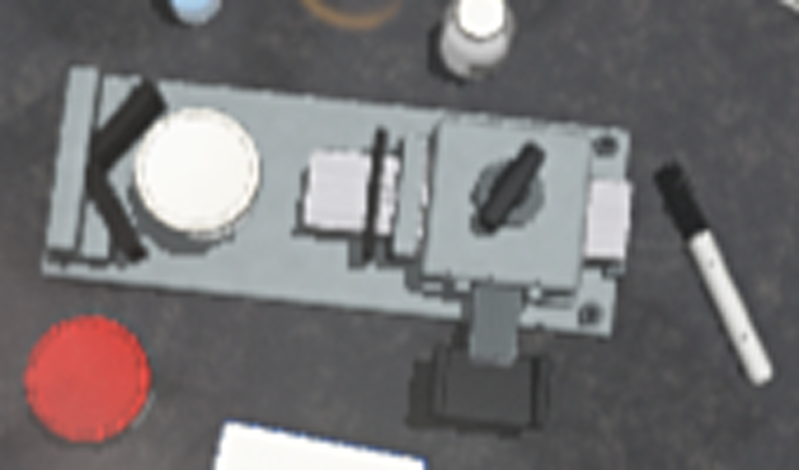

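View pics/scene0z.png

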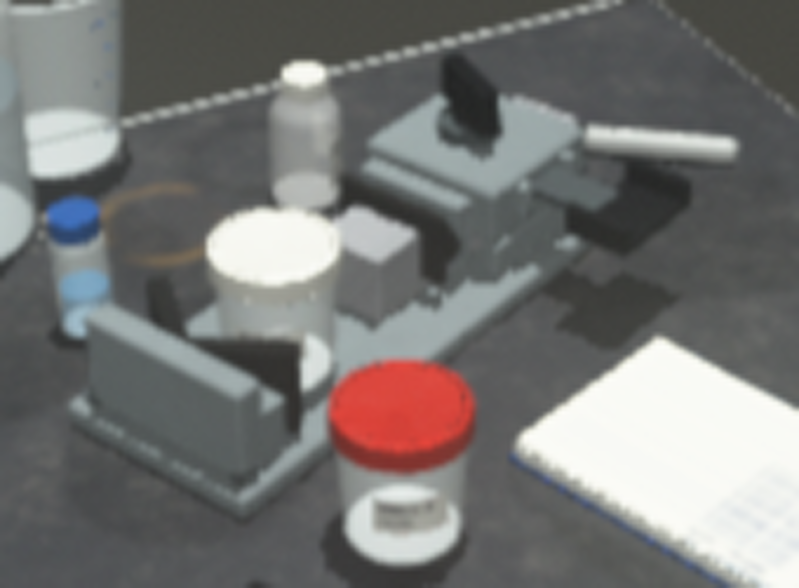

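```bash
python3 - <<'E'
from h import *
info=ctrl.camera_info('top')
Z=lambda u,v,z: ray('top',170+(u+.5)/4.7-.5,150+(v+.5)/4.7-.5,z,info)
for nm,u,v,z in [('BL',43,274,12),('BR',612,335,12),('TR',630,130,12),('hTL',440,113,62),('hTR',590,128,62),('hBR',578,291,62),('hBL',424,275,62),('knob1',537,150,96),('knob2',485,226,96),('cup',197,171,69),('padL',440,392,53),('padR',538,392,53),('padTop',490,350,63),('padbot',485,430,63),('fixT',84,68,60),('fixB',65,248,60),('faceT',381,130,59),('faceB',370,258,59)]:
    print(nm,Z(u,v,z).round(1))
BL,BR,TR=Z(43,274,12),Z(612,335,12),Z(630,130,12)
print(np.linalg.norm(BL-BR),np.linalg.norm(BR-TR))
y=(BL-BR)/np.linalg.norm(BL-BR); print('yaw from long',np.arctan2(-y[0],y[1])); x=(TR-BR); print('yaw short',np.arctan2(x[1],x[0]))
yaw=np.arctan2(-y[0],y[1]);
ey=np.array([-np.sin(yaw),np.cos(yaw),0]);ex=np.array([np.cos(yaw),np.sin(yaw),0])
o=BR+55*ex+140*ey; print('origin',o); o[2]=0
for nm,u,v,z in [('knob',511,188,96),('cup',197,171,69),('pad',489,392,53),('face',376,195,59),('hc',508,202,62)]:
    q=Z(u,v,z)-o; print(nm,q@ex,q@ey)
k=Z(537,150,96)-Z(485,226,96); print('knob ang', np.linalg.norm(k),np.arctan2(-k@ey,k@ex))
d=np.load('top0.npy')
for u,v in [(211,186),(272,233),(279,190),(265,200),(225,205)]: print(u,v,pt('top',u,v,d[v,u],info).round(1))
E
```

```text
BL [487.6   7.2  12. ]
BR [ 462.4 -289.7   12. ]
TR [ 571.5 -298.7   12. ]
hTL [ 567.6 -196.9   62. ]
hTR [ 561.7 -272.8   62. ]
hBR [ 478.7 -267.4   62. ]
hBL [ 484.9 -190.5   62. ]
knob1 [ 543.1 -243.8   96. ]
knob2 [ 505. -219.   96.]
cup [533.7 -76.2  69. ]
padL [ 427.6 -199.8   53. ]
padR [ 428.7 -248.6   53. ]
padTop [ 448.2 -223.9   63. ]
padbot [ 408.7 -222.1   63. ]
fixT [587.  -16.1  60. ]
fixB [494.7 -11.   60. ]
faceT [ 558.7 -167.3   59. ]
faceB [ 493.3 -163.4   59. ]
297.99092512015255 109.37704535118908
yaw from long -0.08441047333935311
yaw short -0.08221329375649603
origin [ 529.053876  -154.8638825   12.       ]
knob 1.380374750349799 -76.68264814536226
cup -2.050524917110341 78.77687432401409
pad -94.66823303640456 -77.6319236590804
face -2.7999639532138505 -11.036949986306633
hc 0.27839369596501395 -77.29653984344408
knob ang 45.4258669776206 0.4923593394063536
211 186 [531.5 -76.1  80.5]
272 233 [ 427.9 -220.2   56. ]
279 190 [ 522.9 -232.9   97.3]
265 200 [ 504.  -202.2   64.6]
225 205 [ 497.4 -105.7   11.5]
```

```bash
python3 - <<'E'
from h import *
from scipy.spatial.transform import Rotation as R
s=ctrl.read_state(); w,x,y,z=s['orientation']; M=R.from_quat([x,y,z,w]).as_matrix(); print(M.round(3)); print('yaw toolx',np.arctan2(M[1,0],M[0,0]))
E
```

```text
[[ 0.234 -0.     0.972]
 [-0.972  0.001  0.234]
 [-0.001 -1.     0.   ]]
yaw toolx -1.3350027252745964
```

```bash
python3 -m jog '[[0,0,0,0,-1],[4,4,0,0,-1],[4,4,0,0,-1],[4,4,0,0,-1],[4,4,0,0,-1],[4,4,0,0,-1],[4,4,0,0,-1],[4,4,0,0,-1]]' 20
```

```text
time: 1.1
ee_pos: [409.5, -253.2, 231.4]
orientation: [0.555, -0.555, 0.438, -0.438]
ft_force: [0.1, -0.9, -1.0]
gripper_width: -0.0
```

```bash
python3 -m jog '[[1,1.4,-3,-0.16,-1],[1,1.4,-3,-0.16,-1],[0,0,0,0,-1],[0,0,0,0,-1]]'; python3 - <<'E'
from h import *
s=ctrl.read_state(); print(s['ee_pos'],s['joint_positions'].round(3),s['ft_force'])
p,d=ctrl.capture('wrist'); cv2.imwrite('pics/w1.png',p)
p,d=ctrl.capture('top'); cv2.imwrite('pics/t1.png',cv2.resize(p[140:260,160:340],None,fx=4.4,fy=4.4,interpolation=cv2.INTER_CUBIC))
E
```

```text
time: 1.6
ee_pos: [428.5, -227.2, 172.4]
orientation: [-0.479, 0.479, -0.519, 0.52]
ft_force: [0.5, -0.4, 0.8]
gripper_width: -0.2
[ 428.47368886 -227.21664331  172.36572802] [-0.487 -0.083 -0.108  1.545 -0.     2.735] [ 0.49001688 -0.35195461  0.78409556]
```

View pics/w1.png

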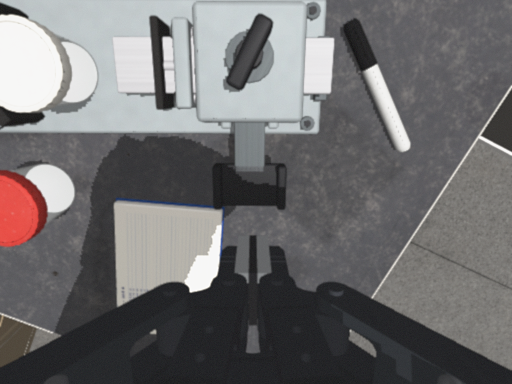

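Wrist view: paddle channel centred at about (250,186), end walls at u≈217 and 283; knob at (250,52), the bar from (237,85) to (264,18).

```bash
cat >> h.py <<'E'
from scipy.spatial.transform import Rotation as R
def wrist(s=None):
    s=s or ctrl.read_state(); w,x,y,z=s['orientation']; T=np.eye(4); T[:3,:3]=R.from_quat([x,y,z,w]).as_matrix(); T[:3,3]=s['ee_pos']
    i=dict(ctrl.camera_info('wrist')); i['cam_to_world']=T@i['T_tool_cam']; return i
E
python3 - <<'E'
from h import *
i=wrist()
for n,u,v,z in [('pad centre',250,186,55),('wallL',222,186,63),('wallR',279,186,63),('padtop',250,165,54),('padbot',250,207,54),('knob',251,52,96),('k1',237,85,96),('k2',265,18,96),('hBL',197,120,62),('hBR',305,120,62),('vBR',318,132,12),('face',154,60,59)]:
    print(n,ray('w',u,v,z,i).round(1))
E
```

```text
pad centre [ 429.7 -225.4   55. ]
wallL [ 433.6 -203.7   63. ]
wallR [ 429.9 -248.4   63. ]
padtop [ 446.7 -226.9   54. ]
padbot [ 411.4 -223.9   54. ]
knob [ 525.3 -234.5   96. ]
k1 [ 506.9 -224.1   96. ]
k2 [ 543.4 -244.4   96. ]
hBL [ 485.7 -190.5   62. ]
hBR [ 479.  -270.9   62. ]
vBR [ 463.4 -289.7   12. ]
face [ 530.1 -164.6   59. ]
```

```bash
python3 -m jog '[[0.1,0.2,-3,0,-1],[0,0,-3,0,-1],[0,0,-3,0,-1],[0,0,-1,0,-1],[0,0,0,0,-1],[0,0,0,0,-1]]'; python3 -m jog '[[0,0,-0.5,0,-1],[0,0,-0.5,0,-1],[0,0,-0.3,0,-1],[0,0,-0.2,0,-1],[0,0,0,0,-1]]'
```

```text
time: 2.45
ee_pos: [430.1, -225.3, 72.8]
orientation: [-0.479, 0.478, -0.52, 0.521]
ft_force: [0.5, 0.7, -0.7]
gripper_width: 0.0
time: 3.08
ee_pos: [429.4, -224.7, 56.1]
orientation: [0.478, -0.479, 0.521, -0.521]
ft_force: [0.4, -0.3, 0.5]
gripper_width: -0.1
```

Inside the channel, not yet touching. Press down.

```bash
python3 -m jog '[[0,0,-0.3,0,-1],[0,0,-0.2,0,-1],[0,0,-0.2,0,-1],[0,0,0,0,-1]]'; python3 -m jog '[[0,0,-0.3,0,-1],[0,0,-0.2,0,-1],[0,0,0,0,-1]]'
```

```text
time: 3.58
ee_pos: [429.5, -224.9, 49.7]
orientation: [-0.479, 0.478, -0.52, 0.521]
ft_force: [-2.4, 0.7, 6.8]
gripper_width: 0.1
time: 3.95
ee_pos: [429.8, -224.9, 45.2]
orientation: [-0.479, 0.478, -0.52, 0.521]
ft_force: [-3.3, 1.5, 10.1]
gripper_width: -0.1
```

```bash
python3 -m jog '[[0,0,-0.2,0,-1],[0,0,-0.2,0,-1],[0,0,-0.05,0,-1],[0,0,0,0,-1]]'; python3 -m jog '[[0.02,0.2,0,0,-1],[0.02,0.2,0,0,-1],[0.02,0.2,0,0,-1],[0,0,0,0,-1]]'; python3 -m jog '[[0.02,0.2,0,0,-1],[0.02,0.2,0,0,-1],[0.02,0.2,0,0,-1],[0,0,0,0,-1]]'
```

```text
time: 4.45
ee_pos: [430.2, -225.1, 41.1]
orientation: [-0.479, 0.478, -0.52, 0.521]
ft_force: [-2.9, 1.3, 11.2]
gripper_width: 0.1
time: 4.95
ee_pos: [430.7, -219.1, 41.2]
orientation: [-0.479, 0.478, -0.52, 0.521]
ft_force: [-3.1, 1.2, 11.7]
gripper_width: 0.1
time: 5.45
ee_pos: [431.2, -213.1, 41.1]
orientation: [-0.479, 0.478, -0.52, 0.521]
ft_force: [-2.8, 1.4, 10.7]
gripper_width: -0.3
```

```bash
python3 - <<'E'
from h import *
s=ctrl.read_state();print(s['ft_force'],s['moment'])
p,d=ctrl.capture('wrist'); cv2.imwrite('pics/w2.png',p)
E
```

```text
[-2.8253534   1.37337797 10.72613623] [ 0.11870446  0.525631   -0.03438055]
```

View pics/w2.png

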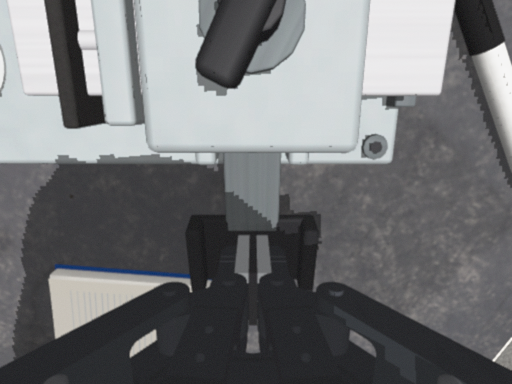

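Pushing so far carries the jaw along (fingers still centred in the channel at u≈253). Continue, gently.

```bash
python3 -m jog '[[0.02,0.25,0,0,-1],[0.02,0.25,0,0,-1],[0.02,0.25,0,0,-1],[0.02,0.25,0,0,-1],[0.02,0.25,0,0,-1],[0.02,0.25,0,0,-1],[0.02,0.25,0,0,-1],[0.02,0.25,0,0,-1]]'; python3 -m jog '[[0.02,0.25,0,0,-1],[0.02,0.25,0,0,-1],[0.02,0.25,0,0,-1],[0.02,0.25,0,0,-1],[0.02,0.25,0,0,-1],[0.02,0.25,0,0,-1]]'; python3 - <<'E'
from h import *
p,d=ctrl.capture('wrist'); cv2.imwrite('pics/w3.png',p)
p,d=ctrl.capture('top'); cv2.imwrite('pics/t3.png',cv2.resize(p[140:260,160:340],None,fx=4.4,fy=4.4,interpolation=cv2.INTER_CUBIC))
p,d=ctrl.capture('scene'); cv2.imwrite('pics/s3.png',cv2.resize(p[150:275,165:335],None,fx=4.4,fy=4.4,interpolation=cv2.INTER_CUBIC))
E
```

```text
time: 6.5
ee_pos: [432.9, -193.3, 41.2]
orientation: [-0.479, 0.478, -0.52, 0.522]
ft_force: [-3.1, -1.0, 11.7]
gripper_width: -0.1
time: 7.25
ee_pos: [434.2, -178.3, 41.2]
orientation: [-0.479, 0.478, -0.52, 0.522]
ft_force: [-3.2, -0.3, 11.1]
gripper_width: -0.1
```

View pics/w3.png

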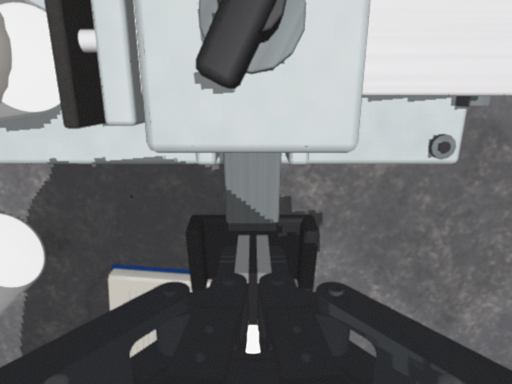

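View pics/s3.png

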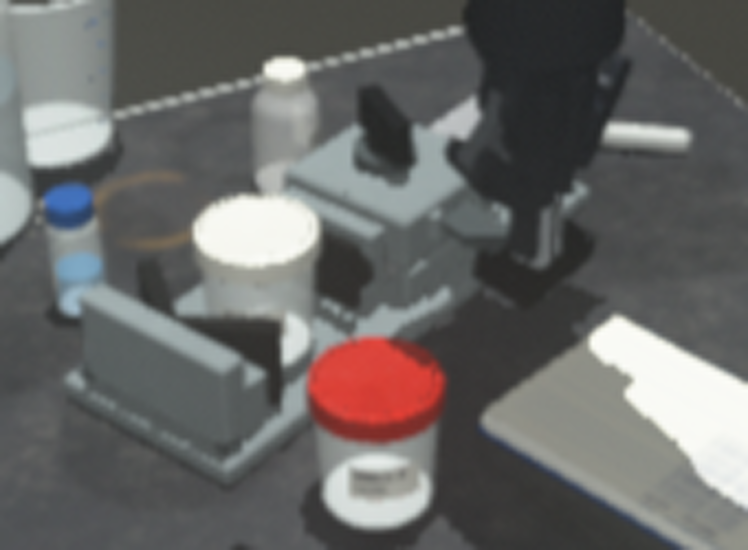

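View pics/t3.png

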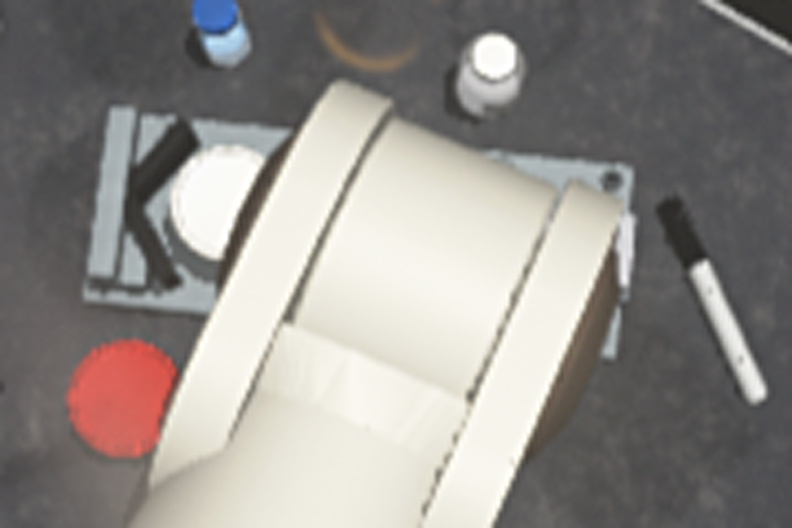

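```bash
python3 -m jog '[[0.02,0.2,0,0,-1],[0.01,0.15,0,0,-1],[0.01,0.15,0,0,-1],[0.01,0.15,0,0,-1],[0.01,0.15,0,0,-1],[0.01,0.15,0,0,-1],[0.01,0.15,0,0,-1]]';  python3 - <<'E'
from h import *
i=wrist()
print(ray('top',170+88/4.7,150+379/4.7,69))
p,d=ctrl.capture('wrist'); cv2.imwrite('pics/w4.png',p)
E
```

```text
time: 8.28
ee_pos: [435.1, -167.3, 41.2]
orientation: [-0.479, 0.478, -0.52, 0.522]
ft_force: [-2.7, -0.5, 11.1]
gripper_width: 0.0
[427.96681135 -27.82734346  69.        ]
```

View pics/w4.png

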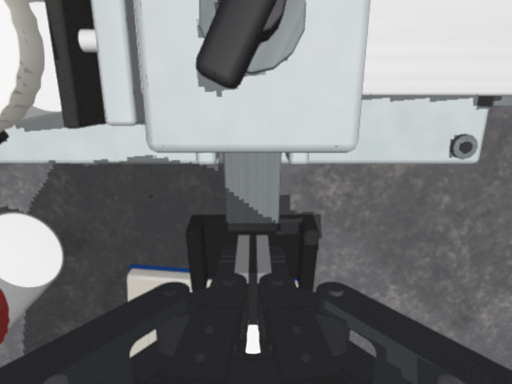

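```bash
python3 -m jog '[[0.01,0.1,0,0,-1],[0.01,0.1,0,0,-1],[0.01,0.1,0,0,-1],[0.01,0.1,0,0,-1]]';python3 -m jog '[[0.01,0.1,0,0,-1],[0.01,0.1,0,0,-1],[0.01,0.1,0,0,-1],[0.01,0.1,0,0,-1]]'; python3 -m jog '[[0.01,0.1,0,0,-1],[0.01,0.1,0,0,-1],[0.01,0.1,0,0,-1]]';   python3 - <<'E'
from h import *
p,d=ctrl.capture('wrist'); cv2.imwrite('pics/w5.png',p)
p,d=ctrl.capture('scene'); cv2.imwrite('pics/s5.png',cv2.resize(p[150:275,165:335],None,fx=4.4,fy=4.4,interpolation=cv2.INTER_CUBIC))
E
```

```text
time: 8.82
ee_pos: [435.4, -163.3, 41.2]
orientation: [-0.479, 0.478, -0.52, 0.522]
ft_force: [-2.3, -1.5, 11.3]
gripper_width: 0.3
time: 9.32
ee_pos: [435.8, -159.3, 41.2]
orientation: [-0.479, 0.478, -0.52, 0.522]
ft_force: [-2.2, -1.4, 12.6]
gripper_width: -0.2
time: 9.7
ee_pos: [436.1, -156.3, 41.1]
orientation: [-0.479, 0.478, -0.52, 0.522]
ft_force: [-2.5, -1.9, 12.1]
gripper_width: -0.1
```

View pics/w5.png

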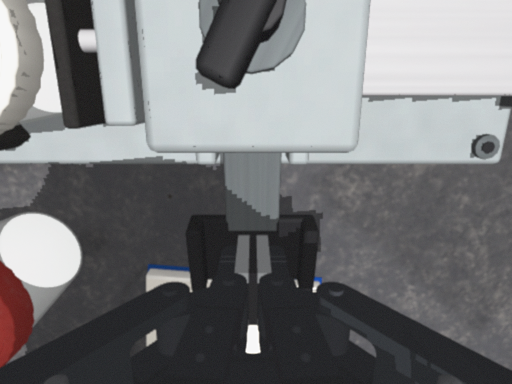

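View pics/s5.png

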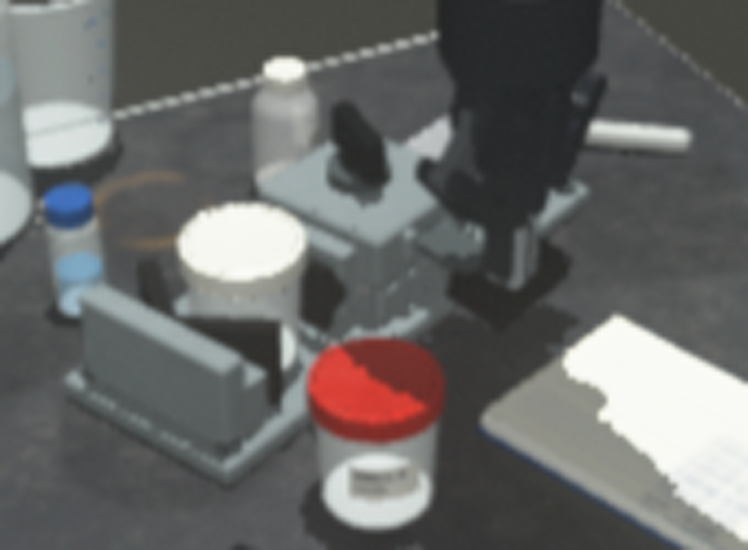

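```bash
f(){ grep -E 'ee_pos|ft_force' | tr '\n' ' '; echo; }
python3 -m jog '[[0.01,0.1,0,0,-1],[0.01,0.1,0,0,-1]]'|f; python3 -m jog '[[0.01,0.1,0,0,-1],[0.01,0.1,0,0,-1]]'|f;python3 -m jog '[[0.01,0.1,0,0,-1]]'|f
```

```text
ee_pos: [436.2, -154.3, 41.1] ft_force: [-2.8, -0.5, 10.8] 
ee_pos: [436.4, -152.3, 41.1] ft_force: [-3.3, -1.2, 10.9] 
ee_pos: [436.5, -151.3, 41.1] ft_force: [-3.8, -0.4, 12.3]
```

```bash
f(){ grep -E 'ee_pos|ft_force' | tr '\n' ' '; echo; }
python3 -m jog '[[0.01,0.1,0,0,-1]]'|f; python3 -m jog '[[0.01,0.1,0,0,-1]]'|f;python3 -m jog '[[0.01,0.1,0,0,-1]]'|f; python3 - <<'E'
from h import *
p,d=ctrl.capture('wrist'); cv2.imwrite('pics/w6.png',p)
p,d=ctrl.capture('scene'); cv2.imwrite('pics/s6.png',cv2.resize(p[150:275,165:335],None,fx=4.4,fy=4.4,interpolation=cv2.INTER_CUBIC))
E
```

```text
ee_pos: [436.6, -150.3, 41.1] ft_force: [-2.2, -2.0, 10.6] 
ee_pos: [436.6, -149.6, 41.1] ft_force: [-4.0, -4.2, 11.2] 
ee_pos: [436.7, -148.9, 41.1] ft_force: [-3.7, -6.5, 11.9]
```

View pics/w6.png

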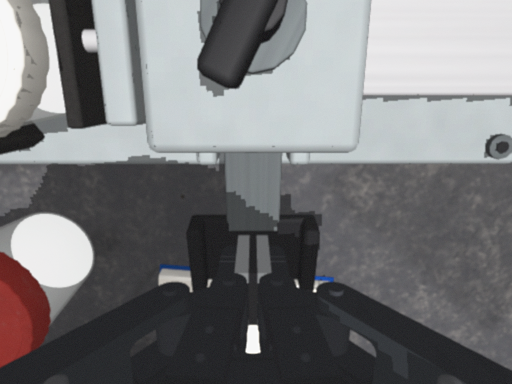

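View pics/s6.png

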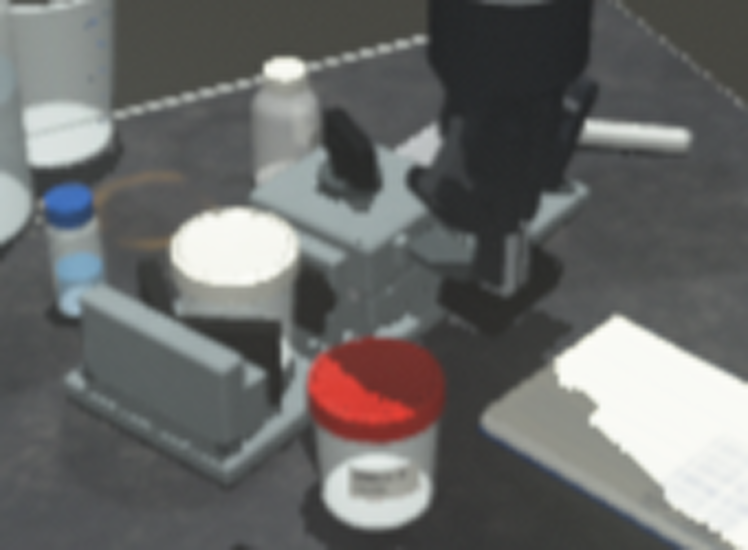

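Force rose from −2 to −6.5 N over ~1.4 mm: the cup is seated against both jaws, with the plate just compressed (~1 mm). Let the lever up straight.

```bash
f(){ grep -E 'ee_pos|ft_force|time' | tr '\n' ' '; echo; }
python3 -m jog '[[0,0,0,0,-1]]'|f; python3 -m jog '[[0,0,0.2,0,-1],[0,0,0.2,0,-1],[0,0,0.2,0,-1]]'|f; python3 -m jog '[[0,0,0.3,0,-1],[0,0,0.3,0,-1],[0,0,0.3,0,-1],[0,0,0.3,0,-1],[0,0,0,0,-1]]'|f;
```

```text
time: 11.02 ee_pos: [436.7, -148.9, 41.1] ft_force: [-3.6, -4.7, 10.2] 
time: 11.4 ee_pos: [436.3, -148.9, 46.9] ft_force: [-4.7, -5.0, 8.8] 
time: 12.02 ee_pos: [436.2, -147.7, 57.8] ft_force: [-0.2, 0.3, -0.4]
```

```bash
f(){ grep -E 'ee_pos|ft_force|time' | tr '\n' ' '; echo; }
python3 -m jog '[[0,0,2,0,-1],[0,0,3,0,-1],[0,0,3,0,-1],[0,0,4,0,-1],[1,-0.5,2,0,-1],[1,-0.5,0,0,0.2],[0,0,0,0,0.2],[0,0,0,0,0.2]]'|f; python3 - <<'E'
from h import *
s=ctrl.read_state(); print(s['ee_pos'],s['joint_positions'].round(3))
p,d=ctrl.capture('wrist'); cv2.imwrite('pics/w7.png',p)
p,d=ctrl.capture('scene'); cv2.imwrite('pics/s7.png',cv2.resize(p[150:275,165:335],None,fx=4.4,fy=4.4,interpolation=cv2.INTER_CUBIC))
E
```

```text
time: 13.02 ee_pos: [455.6, -157.5, 196.4] ft_force: [-0.4, 0.4, 0.4] 
[ 455.56329423 -157.54076831  196.37483184] [-0.333 -0.083 -0.062  1.594  0.     2.893]
```

View pics/w7.png

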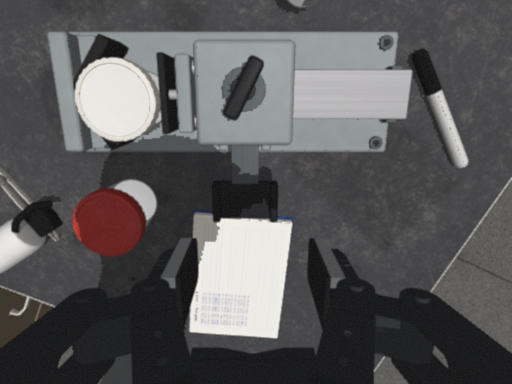

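View pics/s7.png

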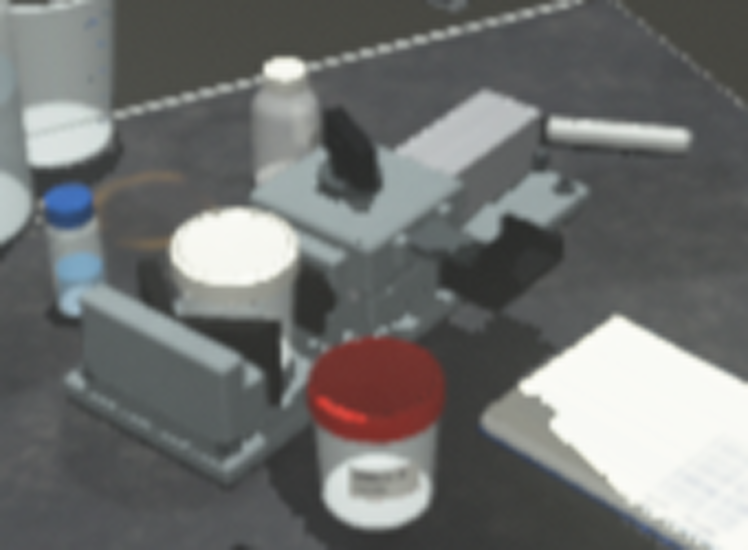

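Cup is seated upright between jaws; lever up. Knob bar in the wrist view from (233,117) to (256,59).

```bash
python3 - <<'E'
from h import *
i=wrist()
p=cv2.imread('pics/w7.png'); c=p[40:150,196:292]; 
m=(c.max(2)<45).astype('uint8'); n,l,st,ce=cv2.connectedComponentsWithStats(m); print(st[1:],ce[1:])
k=1+np.argmax(st[1:,4]); cn,_=cv2.findContours((l==k).astype('uint8'),0,2); r=cv2.minAreaRect(max(cn,key=cv2.contourArea)); print(r)
b=cv2.boxPoints(r)+[196,40]; print(b)
W=np.array([ray('w',u,v,92,i) for u,v in b]); print(W.round(1),W.mean(0))
for q in [W[1]-W[0],W[2]-W[1]]: print(np.linalg.norm(q),np.arctan2(q[1],q[0]))
for nm,u,v,z in [('hBL',197,141,62),('hBR',293,143,62),('hTL',195,41,62),('hTR',294,41,62),('vBR',386,151,12),('vTR',396,33,12),('BL',70,150,12)]: print(nm,ray('w',u,v,z,i).round(1))
cv2.imwrite('pics/k7.png',cv2.resize(c,None,fx=5,fy=5))
E
```

```text
[[ 28  17  39  62 388]] [[45.50773196 47.85309278]]
((46.484535217285156, 47.659793853759766), (17.870092391967773, 65.38829040527344), 23.962491989135742)
[[221.04123688 113.9072113 ]
 [247.59793854  54.15464211]
 [263.92783356  61.4123764 ]
 [237.3711319  121.16494751]]
[[ 515.6 -139.3   92. ]
 [ 554.1 -162.1   92. ]
 [ 548.5 -173.    92. ]
 [ 509.5 -150.6   92. ]] [ 531.93007772 -156.26622057   92.        ]
44.72531683366665 -0.5337518444430941
12.270556013088225 -2.046667019845104
hBL [ 494. -114.   62.]
hBR [ 485.7 -193.6   62. ]
hTL [ 570.1 -122.5   62. ]
hTR [ 563.8 -198.2   62. ]
vBR [ 462.6 -290.5   12. ]
vTR [ 569.3 -296.3   12. ]
BL [489.8  21.6  12. ]
```

View pics/k7.png

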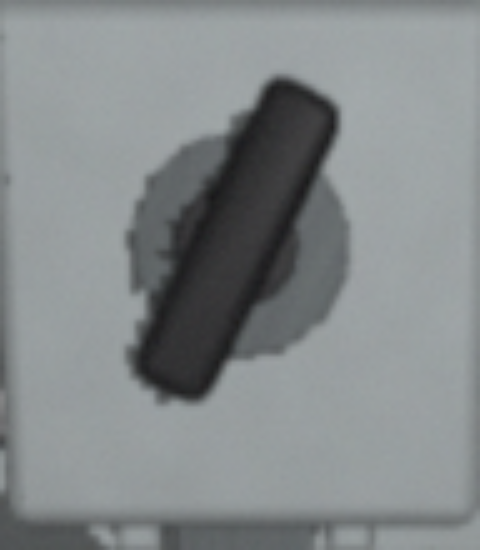

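```bash
f(){ grep -E 'ee_pos|orient|time|width' | tr '\n' ' '; echo; }
python3 -m jog '[[0,0,0,0.182,0.2],[0,0,0,0.182,0.2],[0,0,0,0.182,0.2],[0,0,0,0.182,0.2],[0,0,0,0.182,0.2],[0,0,0,0.182,0.2],[0,0,0,0.182,0.2],[0,0,0,0.182,0.2]]'|f
python3 -m jog '[[0,0,0,0.182,0.2],[0,0,0,0.182,0.2],[0,0,0,0.182,0.2],[0,0,0,0.182,0.2],[0,0,0,0.182,0.2],[0,0,0,0.182,0.2],[0,0,0,0.182,0.2],[0,0,0,0.182,0.2]]'|f
python3 -m jog '[[0,0,0,0.182,0.2],[0,0,0,0.182,0.2],[0,0,0,0.182,0.2],[0,0,0,0.182,0.2],[0,0,0,0.182,0.2],[0,0,0,0.182,0.2],[0,0,0,0.182,0.2],[0,0,0,0.182,0.2]]'|f
python3 -m jog '[[1,0,0,0.182,0.2],[1,0,0,0.182,0.2],[1,0,0,0.182,0.2],[1,0,0,0.182,0.2],[1,0,0,0.182,0.2],[1,0,0,0.182,0.2],[1,0,0,0.182,0.2],[0.6,0,0,0.182,0.2]]'|f
python3 -m jog '[[0,0,0,0,0.2]]' | f
python3 - <<'E'
from h import *
s=ctrl.read_state(); w,x,y,z=s['orientation']; M=R.from_quat([x,y,z,w]).as_matrix(); print('yaw',np.arctan2(M[1,0],M[0,0]),s['joint_positions'].round(3),s['ee_pos'],M[:,1].round(3))
i=wrist()
p,d=ctrl.capture('wrist'); cv2.imwrite('pics/w8.png',p)
E
```

```text
time: 14.12 ee_pos: [455.8, -157.6, 197.5] orientation: [0.704, -0.704, 0.068, -0.068] gripper_width: 51.1 
time: 15.12 ee_pos: [455.8, -157.6, 197.5] orientation: [0.571, -0.571, -0.417, 0.418] gripper_width: 51.1 
time: 16.12 ee_pos: [455.9, -157.6, 197.5] orientation: [-0.148, 0.148, 0.691, -0.691] gripper_width: 51.0 
time: 17.12 ee_pos: [532.2, -157.6, 197.3] orientation: [0.349, -0.35, 0.615, -0.615] gripper_width: 51.6 
time: 17.25 ee_pos: [532.1, -157.6, 197.3] orientation: [0.347, -0.347, 0.616, -0.616] gripper_width: 51.2 
yaw -2.1151670562957077 [-0.288  0.089  0.113  1.595  0.    -2.885] [ 532.07988554 -157.59653415  197.29148453] [-0.001  0.    -1.   ]
```

View pics/w8.png

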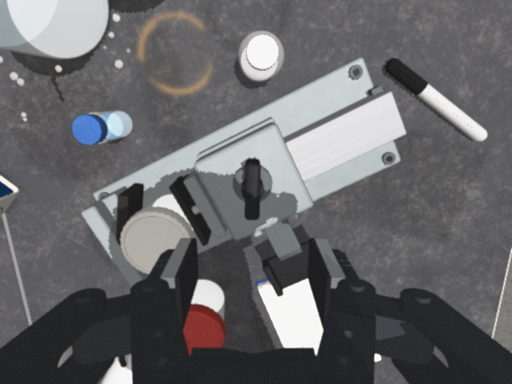

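Bar appears vertical at u≈252 — aligned with the fingers. Descend and grip.

```bash
f(){ grep -E 'ee_pos|orient|time|width|force' | tr '\n' ' '; echo; }
python3 -m jog '[[-0.05,0.05,-3,0,0],[0,0,-3,0,0],[0,0,-3,0,0],[0,0,-1,0,0],[0,0,0,0,0]]'|f
python3 -m jog '[[0,0,-1,0,0],[0,0,-0.8,0,0],[0,0,-0.5,0,0],[0,0,0,0,0]]'|f
python3 -m jog '[[0,0,0,0,-1],[0,0,0,0,-1],[0,0,0,0,-1],[0,0,0,0,-1],[0,0,0,0,-1],[0,0,0,0,-1]]' 25|f
```

```text
time: 17.92 ee_pos: [531.3, -157.2, 97.8] orientation: [0.347, -0.347, 0.616, -0.616] ft_force: [0.1, 0.1, 0.2] gripper_width: 42.9 
time: 18.42 ee_pos: [531.5, -157.2, 74.4] orientation: [0.347, -0.348, 0.616, -0.616] ft_force: [0.1, -0.2, 0.8] gripper_width: 42.5 
time: 19.18 ee_pos: [532.0, -157.2, 75.2] orientation: [-0.348, 0.347, -0.616, 0.616] ft_force: [2.4, 2.3, 5.4] gripper_width: 17.2
```

```bash
f(){ grep -E 'ee_pos|orient|time|width|force' | tr '\n' ' '; echo; }
python3 -m jog '[[0,0,0,0,-1],[0,0,0,0,-1]]'|f;  python3 - <<'E'
from h import *
s=ctrl.read_state(); print(s['ft_force'],s['moment'])
p,d=ctrl.capture('wrist'); cv2.imwrite('pics/w9.png',p)
p,d=ctrl.capture('scene'); cv2.imwrite('pics/s9.png',cv2.resize(p[130:255,165:335],None,fx=4.4,fy=4.4,interpolation=cv2.INTER_CUBIC))
E
```

```text
time: 19.42 ee_pos: [532.0, -157.2, 75.2] orientation: [-0.348, 0.347, -0.616, 0.616] ft_force: [1.1, 3.8, 5.0] gripper_width: 16.7 
[1.1076257  3.75518748 4.96961919] [ 0.82550998 -0.34100625  0.04541966]
```

View pics/w9.png

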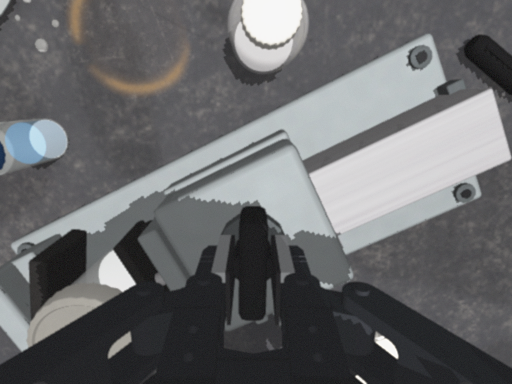

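View pics/s9.png

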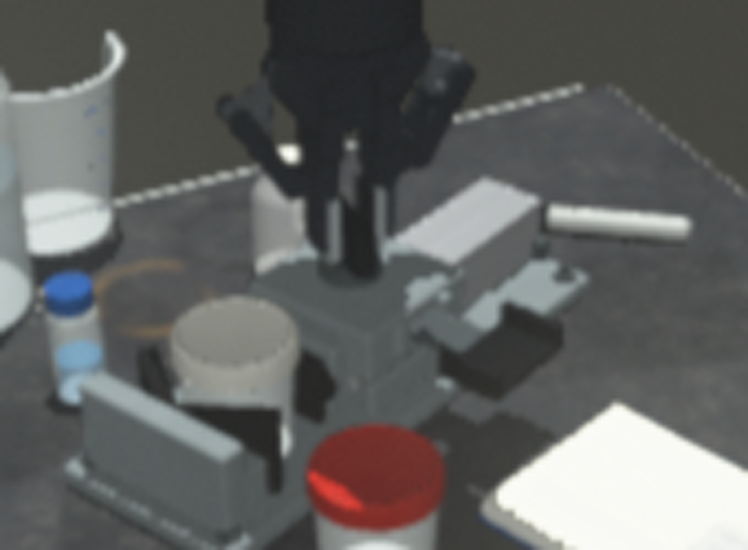

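Fingers stopped at 16.7 mm instead of 12 — the tips probably caught the round hub under the bar. Open, rise 6 mm, grip again.

```bash
f(){ grep -E 'ee_pos|orient|time|width|force' | tr '\n' ' '; echo; }
python3 -m jog '[[0,0,0,0,-0.3],[0,0,0,0,-0.3],[0,0,0.6,0,-0.3],[0,0,0,0,-0.3]]'|f
python3 -m jog '[[0,0,0,0,-1],[0,0,0,0,-1],[0,0,0,0,-1],[0,0,0,0,-1],[0,0,0,0,-1]]' 25|f
```

```text
time: 20.02 ee_pos: [531.9, -157.5, 81.4] orientation: [-0.348, 0.347, -0.616, 0.616] ft_force: [-0.1, 0.4, -0.5] gripper_width: 29.7 
time: 20.65 ee_pos: [532.0, -157.1, 81.1] orientation: [-0.348, 0.347, -0.616, 0.616] ft_force: [1.1, 3.4, 4.1] gripper_width: 16.2
```

Lateral force shows only the +y finger touches: bar is ~2 mm to +y of the tool centre. Recentre and grip.

```bash
f(){ grep -E 'ee_pos|orient|time|width|force' | tr '\n' ' '; echo; }
python3 -m jog '[[0,0,0,0,-0.4],[0,0,0,0,-0.4],[0.1,0.18,-0.3,0,-0.4],[0,0,0,0,-0.4]]'|f
python3 -m jog '[[0,0,0,0,-1],[0,0,0,0,-1],[0,0,0,0,-1],[0,0,0,0,-1],[0,0,0,0,-1]]' 25|f
python3 - <<'E'
from h import *
p,d=ctrl.capture('wrist'); cv2.imwrite('pics/w10.png',p)
E
```

```text
time: 21.15 ee_pos: [532.4, -155.4, 77.2] orientation: [0.347, -0.348, 0.616, -0.616] ft_force: [-0.1, 0.4, -0.1] gripper_width: 25.6 
time: 21.78 ee_pos: [531.8, -156.6, 77.7] orientation: [-0.346, 0.348, -0.616, 0.616] ft_force: [-4.0, -6.5, 0.7] gripper_width: 16.3
```

View pics/w10.png

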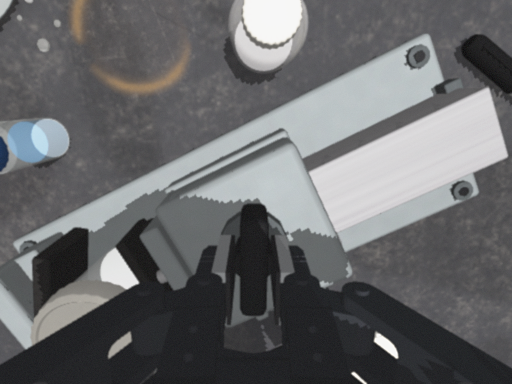

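```bash
f(){ grep -E 'ee_pos|orient|time|width|force' | tr '\n' ' '; echo; }
python3 -m jog '[[-0.06,-0.13,0,0,-1],[0,0,0,0,-1]]' 40|f
python3 -m jog '[[0,0,0,-0.1,-1],[0,0,0,-0.1,-1],[0,0,0,-0.1,-1],[0,0,0,0,-1]]'|f
python3 - <<'E'
from h import *
s=ctrl.read_state(); print(s['moment'])
p,d=ctrl.capture('wrist'); cv2.imwrite('pics/w11.png',p)
E
```

```text
time: 22.08 ee_pos: [531.8, -156.8, 77.8] orientation: [0.347, -0.348, 0.616, -0.616] ft_force: [-3.7, -0.5, 0.2] gripper_width: 15.6 
time: 22.58 ee_pos: [531.9, -156.7, 77.8] orientation: [0.252, -0.252, 0.661, -0.661] ft_force: [-4.3, -0.7, 1.0] gripper_width: 15.9 
[-0.00952128  0.6500478  -0.1252969 ]
```

View pics/w11.png

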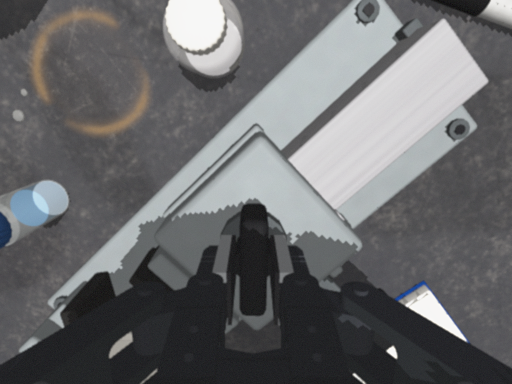

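The bar turns with the fingers. Continue the turn.

```bash
f(){ grep -E 'ee_pos|orient|time|width|force' | tr '\n' ' '; echo; }
python3 -m jog '[[-0.05,0,0,-0.15,-1],[0,0,0,-0.15,-1],[0,0,0,-0.15,-1],[0,0,0,-0.15,-1]]'|f
python3 -m jog '[[0,0,0,-0.15,-1],[0,0,0,-0.15,-1],[0,0,0,-0.15,-1]]'|f
```

```text
time: 23.12 ee_pos: [532.0, -156.7, 77.8] orientation: [0.045, -0.044, 0.706, -0.706] ft_force: [-0.5, 0.3, 0.1] gripper_width: 15.7 
time: 23.5 ee_pos: [532.1, -156.7, 77.8] orientation: [-0.114, 0.115, 0.698, -0.698] ft_force: [-0.2, -0.3, -0.8] gripper_width: 15.6
```

```bash
f(){ grep -E 'ee_pos|orient|time|width|force' | tr '\n' ' '; echo; }
python3 -m jog '[[0,0,0,-0.15,-1],[0,0,0,-0.15,-1],[0,0,0,-0.15,-1],[0,0,0,-0.15,-1],[0,0,0,-0.15,-1],[0,0,0,-0.15,-1]]'|f
python3 - <<'E'
from h import *
p,d=ctrl.capture('wrist'); cv2.imwrite('pics/w12.png',p)
p,d=ctrl.capture('scene'); cv2.imwrite('pics/s12.png',cv2.resize(p[130:255,165:335],None,fx=4.4,fy=4.4,interpolation=cv2.INTER_CUBIC))
E
```

```text
time: 24.25 ee_pos: [532.3, -156.9, 77.8] orientation: [-0.406, 0.407, 0.579, -0.578] ft_force: [1.6, -2.2, -1.8] gripper_width: 16.0
```

View pics/w12.png

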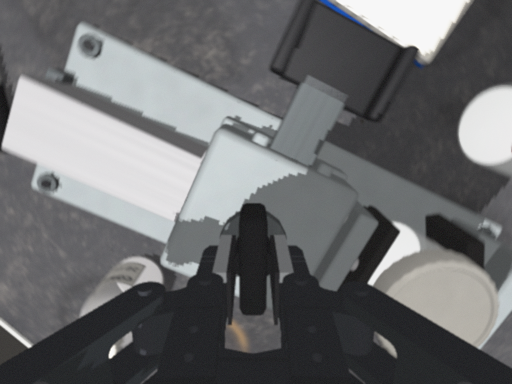

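View pics/s12.png

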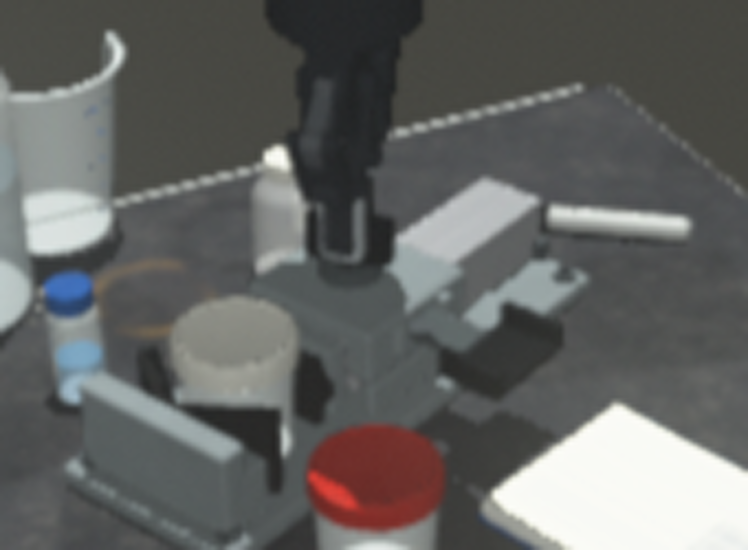

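```bash
f(){ grep -E 'ee_pos|orient|time|width|force' | tr '\n' ' '; echo; }
python3 -m jog '[[0,0,0,-0.15,-1],[0,0,0,-0.15,-1],[0,0,0,-0.15,-1],[0,0,0,-0.15,-1],[0,0,0,-0.15,-1],[0,0,0,-0.15,-1],[0,0,0,0,-1]]'|f
python3 - <<'E'
from h import *
s=ctrl.read_state(); w,x,y,z=s['orientation']; M=R.from_quat([x,y,z,w]).as_matrix(); print('yaw',np.arctan2(M[1,0],M[0,0]),s['joint_positions'].round(3),s['moment'])
E
python3 -m jog '[[0,0,0,0,-0.4],[0,0,0,0,-0.3],[0,0,0,0,-0.2],[0,0,0,0,-0.2]]'|f
python3 -m jog '[[0,0,1,0,-0.2],[0,0,2,0,-0.2],[0,0,3,0,-0.2],[0,0,4,0,-0.2],[-2,0,4,0,-0.2],[-4,0,2,0,-0.2],[-5,0,0,0,-0.2],[0,0,0,0,-0.2]]'|f
python3 - <<'E'
from h import *
p,d=ctrl.capture('wrist'); cv2.imwrite('pics/w13.png',p)
p,d=ctrl.capture('top'); cv2.imwrite('pics/t13.png',cv2.resize(p[140:260,160:340],None,fx=4.4,fy=4.4,interpolation=cv2.INTER_CUBIC))
p,d=ctrl.capture('scene'); cv2.imwrite('pics/s13.png',cv2.resize(p[150:275,165:335],None,fx=4.4,fy=4.4,interpolation=cv2.INTER_CUBIC))
E
```

```text
time: 25.22 ee_pos: [532.2, -157.2, 77.8] orientation: [-0.616, 0.617, 0.347, -0.346] ft_force: [3.4, -3.7, -3.2] gripper_width: 16.0 
yaw 1.0238065036153992 [-2.870e-01  9.300e-02 -1.130e-01  1.363e+00 -1.000e-03  2.600e-01] [-0.84213457 -0.71357793 -0.05641744]
time: 25.72 ee_pos: [531.6, -156.7, 77.8] orientation: [0.617, -0.617, -0.345, 0.345] ft_force: [0.6, 0.5, -1.2] gripper_width: 33.8 
time: 26.72 ee_pos: [419.6, -156.8, 239.7] orientation: [-0.617, 0.618, 0.345, -0.344] ft_force: [0.9, -0.6, -0.2] gripper_width: 34.1
```

View pics/w13.png

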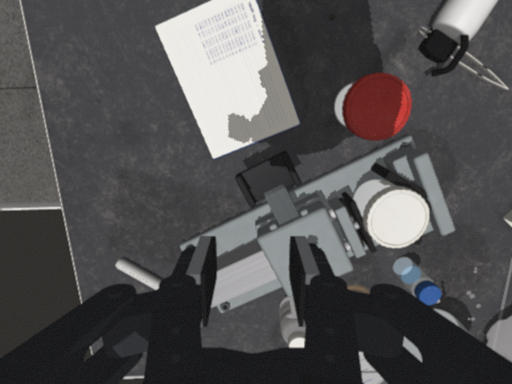

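View pics/t13.png

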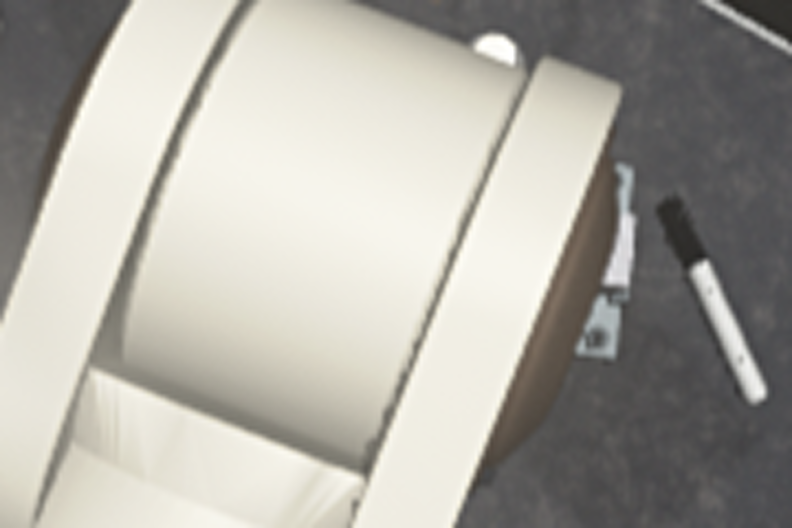

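View pics/s13.png

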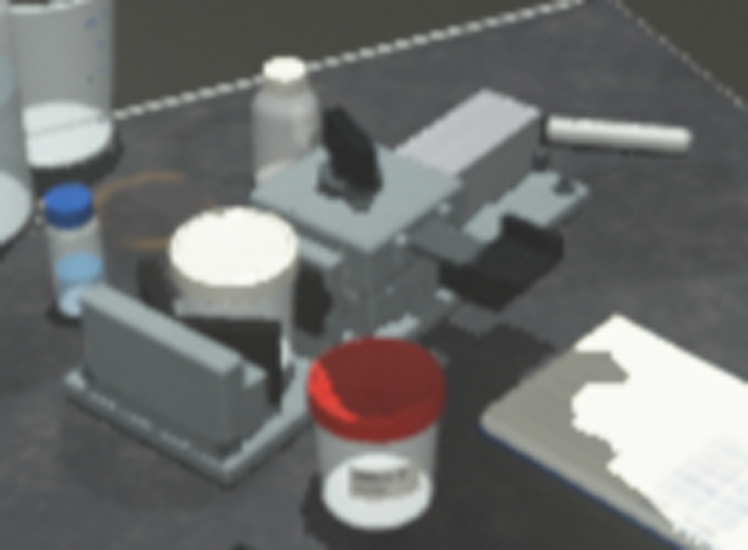

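Scene view: cup upright at (235,240) in the V, knob bar again in its former orientation (half turn), bystanders unmoved. Move the arm clear for an unobstructed top check.

```bash

python3 -m jog '[[-3,-5,0,0,-0.2],[-3,-5,0,0,-0.2],[-3,-5,0,0,-0.2],[-2,-5,0,0,-0.2],[-2,-5,0,0,-0.2],[-2,-5,0,0,-0.2],[-2,-5,0,0,-0.2],[0,0,0,0,-0.2]]'
python3 - <<'E'
from h import *
p,d=ctrl.capture('top'); cv2.imwrite('pics/t14r.png',p); cv2.imwrite('pics/t14.png',cv2.resize(p[150:250,170:340],None,fx=4.7,fy=4.7,interpolation=cv2.INTER_CUBIC))
E
```

```text
time: 27.88
ee_pos: [250.7, -509.7, 235.5]
orientation: [0.619, -0.617, -0.344, 0.344]
ft_force: [-0.6, 0.2, 0.7]
gripper_width: 34.0
```

View pics/t14.png

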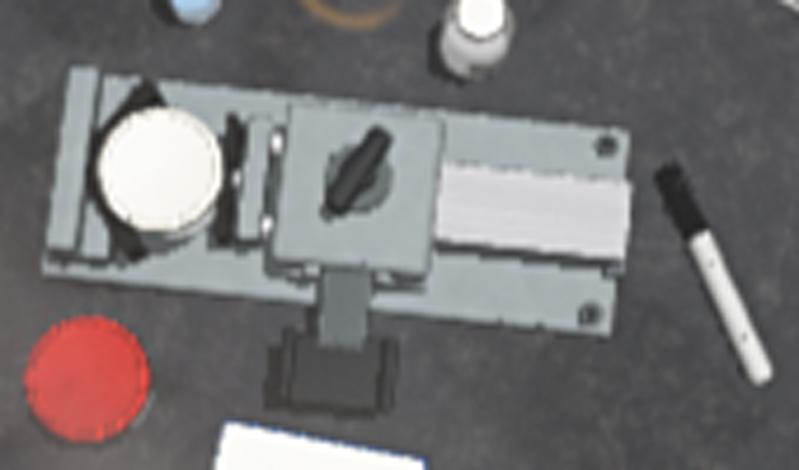

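```bash
python3 - <<'E'
from rig import ctrl
print(ctrl.sign_off())
E
```

```text
the job is handed in; nothing more can be done
None
```

The cup is clamped upright between the two jaws. I signed the job off at about 28 s of the 72 s allowed, with the arm well clear of everything.

- **Lever and slide:** I pressed the paddle down about 12 mm with shut fingers and slid the jaw about 76 mm. The sideways force rose from about 2 to 6.5 N over the last 1.4 mm, so the cup was touching both jaws. I then lifted straight up and the lever sprang back up with no force left on the tool.
- **Knob:** I turned it clockwise 3.15 rad in one grip, and the bar followed the fingers throughout. The first grip was about 1–2 mm off centre, so I released and re-centred before turning.
- **Last checks:** In the final pictures the cup stands upright in the V. The knob bar lies along its original line again, as it should after half a turn. The lever is up. The red-lidded cup, vial, bottle and marker look unmoved. I judged the clamping by eye from the jaw's sprung plate, which looks compressed about 4–5 mm, roughly 20 N; I did not measure it directly.
- **One disagreement:** On the knob the gripper read about 16 mm, although the bar is given as 12 mm thick. I did not find out why; the knob turned without slipping all the same.

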